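Hold the self-closing extraction gate half open for a suction reading

ROBOT

A 7-joint arm with a two-finger parallel gripper is mounted at the origin on the work surface. World frame = base frame: x ahead of the robot, y to its left, z up, the work surface at z = 0. Lengths are in m, angles in rad, forces in N, time in s.
With the tool pointing down it reaches from about 0.35 to 0.9 m from the base axis. Payload 7.2 kg.
Tool frame: the origin (TCP) lies at the very end of the fingers, on their centre line; the grasp point (between the pads) lies 19 mm behind it (arm.tcp_to_grasp is the distance from the TCP to the grasp point, in m); z points along the fingers, y is the direction in which the jaws open and shut (so a half turn about z gives the same grasp; the last joint's range is limited). The gripper opens to 88 mm and grips with 3 to 60 N. Pads are 20 mm wide; open, the fingers measure 115 mm over their backs; the gripper's body (75 mm by 178 mm) begins 61 mm behind the grasp point.
Start: joints at [1.084, 0.411, -0.013, 1.596, 0.006, 1.134, -0.082], TCP at [0.254, -0.571, 0.223] pointing down, gripper open.
Joint ranges: [-2.95, 2.95], [-0.29, 1.99], [-1.47, 1.44], [0.14, 2.54], [-1.03, 4.17], [0.13, 1.85], [-2.86, 2.86]. Speed limits (rad/s): [2.39, 2.39, 3.01, 3.01, 3.14, 3.14, 3.14].

INTERFACE

Orientations are given as a rotation vector (axis times angle).
In Python, from rig import arm gives the robot as it stands.
- The arm moves only by the shell command python3 -m inch 'ROWS'. ROWS is JSON, a list of rows, each an object of numbers: "dx", "dy", "dz": the shift along the tool's x, y, z in mm; "rx", "ry", "rz": the turn, a rotation vector about the tool's x, y, z in degrees; "grip": the closure, from -1 (fully open) to 1 (shut). In form: [{"dx": .., "dy": .., "dz": .., "rx": .., "ry": .., "rz": .., "grip": ..}, ...]. A call has exactly 8 rows; each row is the pose to reach, as a shift and turn from the pose commanded when the call began, along the tool's axes at that moment; what a row does not reach only later rows make up. A row lasts 1/10 s, in which the tool goes at most 50 mm and 8.59 degrees, less where a joint would pass 70% of its speed; a pose out of reach is approached as far as the arm can. A call with a gripper value outside its range is refused whole. The fingers move at their own pace and stop on an object; the grip force is fixed at half the most. Time passes only in rows, so rows that repeat a pose let the fingers close, or fill a call up. It gives the time, the measured TCP pose, the force and the opening at its end, in the units of the state.
- arm.get_state(): the state, without advancing time (a new reading comes with each control period).
- arm.get_image(name): name is "scene" or "side" or "wrist"; returns (picture, depth): 384x512x3 uint8, red, green, blue; 384x512 float32, m along the optical axis (not along the pixel's ray), 0 where there is no reading.
- arm.calibration(name): a dict with "intrinsics" (3x3 intrinsics, pixels), "xyz" and "attitude" of the camera in the world; the wrist camera has in their place "tool_from_camera" (4x4, takes a point from camera to tool coordinates, whose origin is the TCP and whose axes are the flange's). Camera axes: x right, y down, z forward; pixel columns grow to the right and rows downward; lengths in m; the calibration is good to about 2 mm. A picture is of the moment at which its call begins: read the wrist's pose just before it. calibration takes no time and is no camera call.
- arm.job_done(): hands the job in, once; it reports no verdict.
Trained networks look in the newest picture that a camera, given by its name, has taken for a name from the list of things; names that differ only in an ending like _2 or _b are one class to them, and where a whole thing is asked for, a point or a joint stands for the part that bears it (a point fixed in the world has none). Each returns a list of dicts, best first, with "score" (0 to 1); they miss things now and then, are a little off and sometimes report something else, mostly with a low value. They report only what shows in the picture. A call takes as long as a camera call. They do not tell look-alikes from the thing itself.
- arm.boxes_of(name, camera): "extent" ([left, top, right, bottom] in pixels, round what is visible of it).
The state is a dict: "time": time; "joints": joint angles; "dq": joint speeds; "tau": joint torques, N m; "position": TCP position; "eef_rot": TCP orientation; "force": force on the tool from outside, world axes, zero at the start; "wrist_torque": the same for the moment, N m; "gripper_width": finger opening in m.
Only numpy, scipy, OpenCV 4.12 (cv2) and the standard library are available. Lean on these libraries where they do the work, as an engineer would, in place of code of your own. Each camera call takes 0.05 s, during which the arm holds its last target. There are 200 camera calls.

TASK

I want to read the suction of the grinding bench's extraction box with its gate half open. First close off the spare port with the blanking plug, spigot down and flange fully down on the collar, and let go of it; then draw the self-closing slide gate by its knob to half its travel and keep holding it there against its spring: finish while still holding it half open. Leave the flap disc and the tube offcut where they are.

Things in the scene. Friction and masses are not known exactly. Their poses are not given: they have to be found in the camera images.
- plug_center (a point): Blanking plug, loose, aluminium, about 160 g, 51 mm tall, lying spigot down on the bench. Point on its axis half-way up, 25.5 mm above its underside; z up. From below: spigot 56 mm diameter, 16 mm tall (lowest 4 mm tapered); flange 76 mm diameter, 5 mm thick; on it an upright grip bar 50 mm long along x, 12 mm thick along y, 30 mm tall, to the plug's top.
- port_rim (a point): Spare port on the extraction box: plain open round aluminium collar, bore 60 mm, outside 68 mm, rim 24 mm above the box's top. Point at the centre of the rim, 94 mm above the bench; z up. With the plug home its flange rests on this rim, and the plug's centre is 9.5 mm above this point.
- plenum: Extraction box, fixed, grey sheet steel, 160 mm along x, 320 mm along y, 70 mm high; origin at the centre of its underside. On its top, side by side, 85 mm to +y and to -y of its middle, are the gate and the spare port; either may be on either side. A round gauge, up to 135 mm above the bench, stands at the middle of its back (+x) edge, a hose behind.
- gate_inlet (a point): Self-closing slide gate on the box's other opening: two aluminium plates (104 x 100 mm), the shutter blade between them, a short collar of 60 mm bore on top and a spring barrel at each side. Point at the centre of the collar's rim, 99 mm above the bench. Its -x axis, level, is the direction in which the shutter is drawn open.
- knob_mid (a point): The shutter's upright black knob, 24 mm diameter, 36 mm tall, on a crosshead bar (14 mm along x, 140 mm along y) that moves with it. Point on the knob's axis half-way up, 104 mm above the bench (foot at 86, on top of the bar; top at 122); z up; it is drawn open along -x. Shut, it stands 97 mm to -x of the gate's centre, 45 mm clear of the gate's plates.
- shutter (a joint): Opening of the shutter in m: 0 shut (as at the start), 0.064 fully open; 0.032 is half travel, the blade's edge then lying across the middle of the opening. Its springs pull it shut with about 4 N when shut, 9 N at half travel, 14 N fully open; let go, it closes.
- flap_disc: Bystander: flap disc for a grinder, brown, 115 mm diameter, 14 mm thick, lying on the bench. Origin at the centre of its underside.
- tube_offcut: Bystander: offcut of square steel tube, 40 x 40 x 140 mm long along x, lying on the bench. Origin at the centre of its underside.
Mind the look-alikes: they are no part of the job. Leave any blue or yellow look-alike of the part that bears plug_center alone.

How it is judged:
By the outcome, as a careful person would: the job done as asked, in the order asked, and still so for the second after the job is handed in, while the arm keeps its last pose, push and grip.
It also fails if it takes over 51 s, if anything falls off the work surface, if the arm or the gripper's body presses on something with over 40 N, if the wrist force passes 120 N, or if a joint passes its speed limit or range.

## Working session

There is one attempt and no reset: what is moved stays moved. The work goes in short steps, Python scripts to look and compute and a shell command to move; the robot and the scene stay as the last step left them, time stands still between calls to the robot, and variables do not carry over. Pictures are saved under pics/ and viewed, about 8 in all and at most 12, crops included, and the job is handed in when it is done.

```bash
mkdir -p pics; ls; cat > h.py <<'E'
import numpy as np, cv2
from scipy.spatial.transform import Rotation as R
from rig import arm
def cam(name, st=None):
    c=arm.calibration(name); K=np.array(c["intrinsics"])
    if "tool_from_camera" in c:
        st=st or arm.get_state()
        T=np.eye(4);T[:3,:3]=R.from_rotvec(st["eef_rot"]).as_matrix();T[:3,3]=st["position"]
        M=T@np.array(c["tool_from_camera"])
    else:
        M=np.eye(4);a=np.array(c["attitude"])
        M[:3,:3]=a if a.shape==(3,3) else R.from_rotvec(a).as_matrix() if a.size==3 else R.from_quat(a).as_matrix()
        M[:3,3]=c["xyz"]
    return K,M
def cloud(d,K,M):
    v,u=np.indices(d.shape)
    p=np.stack([(u-K[0,2])*d/K[0,0],(v-K[1,2])*d/K[1,1],d],-1)@M[:3,:3].T+M[:3,3]
    p[d<=0]=np.nan
    return p
def onplane(u,v,z,K,M):
    r=M[:3,:3]@np.array([(u-K[0,2])/K[0,0],(v-K[1,2])/K[1,1],1]);o=M[:3,3]
    return o+r*(z-o[2])/r[2]
def shoot(name,tag):
    K,M=cam(name); im,d=arm.get_image(name)
    cv2.imwrite(f"pics/{tag}.png",im[:,:,::-1]); P=cloud(d,K,M)
    np.savez(f"pics/{tag}.npz",im=im,d=d,P=P,K=K,M=M); return im,d,P,K,M
E
python3 - <<'E'
from h import *
print(arm.calibration("scene")); print(arm.get_state())
ims=[]
for n in ["scene","side"]:
    im,d,P,K,M=shoot(n,n+"0"); ims.append(im)
    for t in ["plug_center","port_rim","gate_inlet","knob_mid","plenum","flap_disc","tube_offcut"]:
        for b in arm.boxes_of(t,n)[:3]:
            l,tp,r,bt=b["extent"];u,v=int((l+r)/2),int((tp+bt)/2)
            print(n,t,round(b["score"],2),np.round(b["extent"]),np.round(P[min(v,383),min(u,511)],3))
cv2.imwrite("pics/both.png",cv2.resize(np.vstack(ims)[:,:,::-1],None,fx=.78,fy=.78))
E
```

```text
pics
{'intrinsics': array([[490.91719326,   0.        , 242.7132656 ],
       [  0.        , 490.91719326, 182.92627615],
       [  0.        ,   0.        ,   1.        ]]), 'xyz': array([ 1.42017123, -0.45312705,  0.83530394]), 'attitude': array([-1.9612982 , -1.1209475 ,  0.59088419])}
{'time': 0.0, 'joints': array([ 1.08382157,  0.41189749, -0.01270116,  1.59704223,  0.00561145,
        1.13427668, -0.08219737]), 'dq': array([-0.00061314, -0.00047328, -0.00151994, -0.00121279, -0.00120831,
        0.00020238,  0.00058609]), 'tau': array([-1.35170289e-04, -5.87956631e+01,  6.41836077e-01, -2.91079563e+01,
       -5.37924108e-02,  1.82142860e-02,  1.27377875e-04]), 'position': array([ 0.2539    , -0.57055695,  0.22181138]), 'eef_rot': array([-3.07147929e+00, -6.52731276e-01,  7.11824378e-04]), 'force': array([ 0.15725012, -0.13249143, -0.26608771]), 'wrist_torque': array([ 0.0063351 ,  0.02686063, -0.02771018]), 'gripper_width': 0.08772750319086993}
scene plug_center 0.89 [378. 168. 402. 187.] [0.635 0.475 0.028]
scene plug_center 0.79 [252. 159. 277. 185.] [0.433 0.179 0.035]
scen
[... 384 characters left out ...]
scene tube_offcut 0.82 [336. 179. 386. 221.] [0.681 0.322 0.039]
side plug_center 0.93 [241. 249. 267. 280.] [0.415 0.208 0.045]
side plug_center 0.69 [235. 291. 266. 321.] [0.356 0.294 0.019]
side plug_center 0.63 [ 97. 284. 134. 313.] [0.626 0.479 0.022]
side port_rim 0.73 [214. 180. 244. 208.] [0.657 0.02  0.001]
side gate_inlet 0.77 [236. 138. 300. 185.] [ 0.591 -0.086  0.093]
side knob_mid 0.57 [252. 149. 301. 186.] [ 0.563 -0.094  0.079]
side plenum 0.94 [124. 129. 291. 241.] [0.683 0.08  0.069]
side flap_disc 0.76 [322. 147. 357. 176.] [ 0.465 -0.318  0.003]
side flap_disc 0.27 [253. 148. 305. 186.] [ 0.56  -0.1    0.081]
side tube_offcut 0.79 [121. 238. 174. 279.] [0.643 0.356 0.039]
```

View pics/both.png

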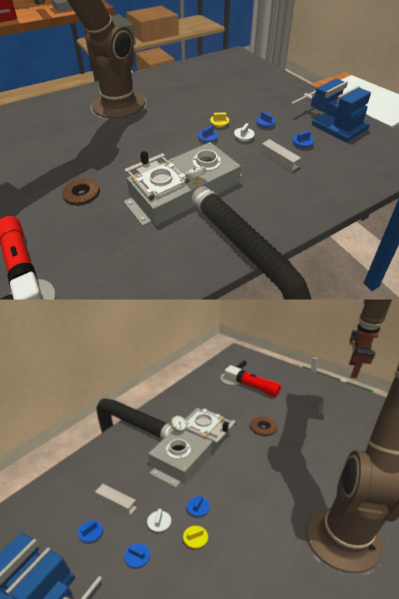

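The combined picture shows the candidates for the plug, in scene-camera pixels: blue at about (265,172), (340,154) and (388,180), yellow at (282,153) and bare aluminium at (312,170), which is (204,282) in the side view. I choose the bare aluminium one. The gate is on the -y side with its knob towards the robot, and the spare port is at scene (265,203).

```bash
python3 - <<'E'
from h import *
def rect(Q):
    (c,s,a)=cv2.minAreaRect((Q[:,:2]*1000).astype(np.float32)); return np.round(c,1),np.round(s,1),round(a,1)
crops=[]
for n in ["scene0","side0"]:
    f=np.load(f"pics/{n}.npz");P,im,K,M=f["P"],f["im"].astype(int),f["K"],f["M"]
    z=P[...,2];near=lambda x,y,r:np.hypot(P[...,0]-x,P[...,1]-y)<r
    sat=im.max(2)-im.min(2)
    m=near(.50,.295,.055)&(z>.008)&(sat<60)
    print(n,"plug n",m.sum(),"mean",np.nanmean(P[m],0).round(4),"zmax",np.nanpercentile(z[m],98).round(4))
    b=m&(z>.045); print(" bar top",b.sum(),rect(P[b]))
    fl=m&(z>.014)&(z<.026); print(" flange",fl.sum(),cv2.minEnclosingCircle((P[fl][:,:2]*1000).astype(np.float32)))
    top=(z>.064)&(z<.076)&(abs(P[...,0]-.64)<.25)&(abs(P[...,1])<.25); print(" plenum top",rect(P[top]))
    rim=(z>.090)&(z<.098)&near(.62,.05,.06); print(" port rim",rim.sum(),cv2.minEnclosingCircle((P[rim][:,:2]*1000).astype(np.float32)),np.nanmedian(z[rim]))
    k=(z>.1)&(im.max(2)<70)&near(.52,-.1,.1); print(" knob",k.sum(),np.nanmean(P[k],0).round(4),np.nanpercentile(z[k],97))
    g=(z>.095)&(z<.103)&near(.60,-.10,.06)&(im.max(2)>90); print(" gate rim",g.sum(),cv2.minEnclosingCircle((P[g][:,:2]*1000).astype(np.float32)))
    u,v=[(312,170),(204,282)][n=="side0"]; crops.append(cv2.resize(f["im"][v-40:v+40,u-50:u+50,::-1],(500,400),interpolation=cv2.INTER_CUBIC))
    u,v=[(220,205),(240,175)][n=="side0"]; crops.append(cv2.resize(f["im"][v-60:v+60,u-75:u+75,::-1],(500,400),interpolation=cv2.INTER_CUBIC))
cv2.imwrite("pics/crop1.png",cv2.resize(np.vstack([np.hstack(crops[:2]),np.hstack(crops[2:])]),(750,600)))
E
```

```text
scene0 plug n 354 mean [0.4933 0.3079 0.028 ] zmax 0.0531
 bar top 53 (array([486.8, 313.4]), array([13.4, 55.1]), 33.6)
 flange 243 ((486.87176513671875, 312.5522155761719), 39.54328155517578)
 plenum top (array([708.8, -11.8]), array([365.6, 323.9]), 3.7)
 port rim 150 ((611.7457885742188, 66.05064392089844), 35.41954803466797) 0.0938581900717741
 knob 105 [ 0.5343 -0.1122  0.1144] 0.1238600435090957
 gate rim 162 ((615.0567626953125, -98.20677947998047), 46.188724517822266)
side0 plug n 579 mean [0.484  0.3155 0.0257] zmax 0.0514
 bar top 91 (array([484.6, 316.5]), array([12.2, 50.3]), 30.6)
 flange 443 ((486.4411926269531, 313.1402893066406), 39.02549362182617)
 plenum top (array([700. ,  -8.5]), array([377.6, 322.4]), 0.8)
 port rim 105 ((622.22900390625, 50.048885345458984), 56.75772476196289) 0.0919623533445374
 knob 55 [ 0.525  -0.1022  0.1146] 0.12253446366503903
 gate rim 62 ((622.9161987304688, -100.39250183105469), 35.80630111694336)
```

View pics/crop1.png

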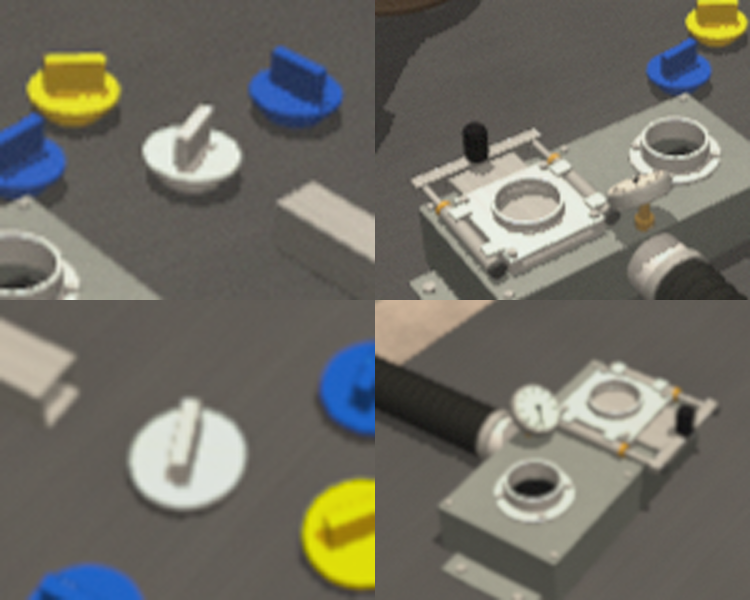

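The crops confirm the choice: the bare aluminium plug stands upright and apart from its blue and yellow look-alikes. The port is empty, and the black knob is on the -x side of the gate. I'll set off now and look from the wrist camera on the way.

```bash
python3 -m inch '[{"dx":38,"dy":-31,"dz":-8,"rz":-5},{"dx":76,"dy":-62,"dz":-15,"rz":-10},{"dx":114,"dy":-93,"dz":-22,"rz":-15},{"dx":152,"dy":-125,"dz":-30,"rz":-20},{"dx":190,"dy":-156,"dz":-38,"rz":-25},{"dx":228,"dy":-187,"dz":-45,"rz":-30},{"dx":266,"dy":-218,"dz":-52,"rz":-35},{"dx":304,"dy":-249,"dz":-60,"rz":-40}]'; python3 - <<'E'
from h import *
s=arm.get_state();M=R.from_rotvec(s["eef_rot"]).as_matrix();print(s["joints"].round(3),"\n",M.round(3)); print(arm.calibration("wrist")["tool_from_camera"])
E
```

```text
[ 1.084  0.411 -0.013  1.596  0.006  1.134 -0.082] 
 [[ 0.914  0.407  0.   ]
 [ 0.407 -0.914 -0.   ]
 [ 0.     0.    -1.   ]]
[[ 1.22694738e-04 -9.64236742e-01 -2.65042431e-01  7.22281326e-02]
 [ 9.99999728e-01 -7.42909921e-05  7.33198863e-04 -4.47205666e-04]
 [-7.26667548e-04 -2.65042449e-01  9.64236471e-01 -1.62420349e-01]
 [ 0.00000000e+00  0.00000000e+00  0.00000000e+00  1.00000000e+00]]validation failed for argument at $[0]...
```

```bash
python3 -m inch '[{"dx":38,"dy":-31,"dz":-8,"rx":0,"ry":0,"rz":-5,"grip":-1},{"dx":76,"dy":-62,"dz":-15,"rx":0,"ry":0,"rz":-10,"grip":-1},{"dx":114,"dy":-93,"dz":-22,"rx":0,"ry":0,"rz":-15,"grip":-1},{"dx":152,"dy":-125,"dz":-30,"rx":0,"ry":0,"rz":-20,"grip":-1},{"dx":190,"dy":-156,"dz":-38,"rx":0,"ry":0,"rz":-25,"grip":-1},{"dx":228,"dy":-187,"dz":-45,"rx":0,"ry":0,"rz":-30,"grip":-1},{"dx":266,"dy":-218,"dz":-52,"rx":0,"ry":0,"rz":-35,"grip":-1},{"dx":304,"dy":-249,"dz":-60,"rx":0,"ry":0,"rz":-40,"grip":-1}]'; python3 - <<'E'
from h import *
s=arm.get_state();M=R.from_rotvec(s["eef_rot"]).as_matrix();print(s["joints"].round(3),"\n",M.round(3))
E
```

```text
time: 1.6
position: [0.4311, -0.218, 0.2833]
eef_rot: [2.661, 1.669, 0.0]
force: [0.5, -0.6, -0.3]
gripper_width: 0.0879
[ 0.681  0.138 -0.347  1.825  0.051  1.187 -0.133] 
 [[ 0.435  0.9    0.001]
 [ 0.9   -0.435 -0.001]
 [-0.     0.001 -1.   ]]
```

```bash
python3 -m inch '[{"dx":41,"dy":-7,"dz":-5,"rx":0,"ry":0,"rz":-5,"grip":-1},{"dx":82,"dy":-14,"dz":-10,"rx":0,"ry":0,"rz":-10,"grip":-1},{"dx":123,"dy":-21,"dz":-15,"rx":0,"ry":0,"rz":-15,"grip":-1},{"dx":164,"dy":-28,"dz":-20,"rx":0,"ry":0,"rz":-20,"grip":-1},{"dx":205,"dy":-35,"dz":-25,"rx":0,"ry":0,"rz":-25,"grip":-1},{"dx":246,"dy":-42,"dz":-30,"rx":0,"ry":0,"rz":-30,"grip":-1},{"dx":287,"dy":-50,"dz":-35,"rx":0,"ry":0,"rz":-35,"grip":-1},{"dx":325,"dy":-58,"dz":-40,"rx":0,"ry":0,"rz":-35,"grip":-1}]'; python3 - <<'E'
from h import *
im,d,P,K,M=shoot("wrist","w1")
for t in ["port_rim","gate_inlet","knob_mid","plug_center"]:
  for b in arm.boxes_of(t,"wrist")[:2]: print(t,b["score"],np.round(b["extent"]))
E
```

```text
time: 2.4
position: [0.5212, 0.0995, 0.3231]
eef_rot: [2.036, 2.392, 0.001]
force: [0.8, 0.8, 0.3]
gripper_width: 0.0878
port_rim 0.83 [282. 165. 345. 225.]
gate_inlet 0.77 [226. 253. 335. 338.]
knob_mid 0.8 [225. 254. 305. 334.]
plug_center 0.81 [225.   0. 282.  32.]
plug_center 0.78 [174.  56. 224. 111.]
```

View pics/w1.png

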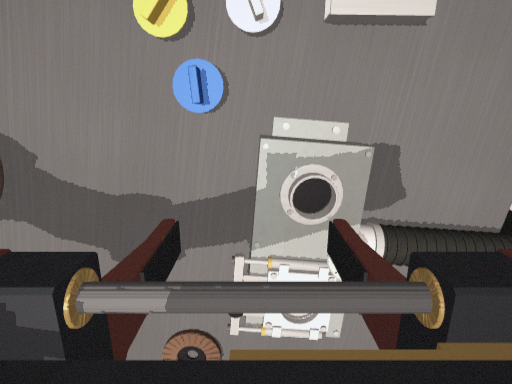

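The wrist view shows the port rim at (313,195), the plug at the top edge at (253,8), and the gate partly hidden behind the gripper at (300,295).

```bash
cat >> h.py <<'E'
def fitc(Q):
    # robust algebraic circle fit, mm
    Q=Q[:,:2]*1000
    for _ in range(4):
        A=np.c_[2*Q,np.ones(len(Q))];s=np.linalg.lstsq(A,(Q**2).sum(1),rcond=None)[0]
        r=np.sqrt(s[2]+s[0]**2+s[1]**2);e=abs(np.hypot(*(Q-s[:2]).T)-r);Q=Q[e<max(2.5*np.median(e),1)]
    return s[:2].round(1),round(r,1),len(Q)
def go(x,y,z,yaw=None):
    s=arm.get_state();T=R.from_rotvec(s["eef_rot"]).as_matrix()
    d=T.T@((np.array([x,y,z])-s["position"])*1000); ty=np.degrees(np.arctan2(T[1,1],T[0,1]))
    print("tool shift",d.round(1),"tooly",ty.round(1),"rz",None if yaw is None else -round((yaw-ty+90)%180-90,1))
E
python3 - <<'E'
from h import *
f=np.load("pics/w1.npz");P,im=f["P"],f["im"];z=P[...,2]
near=np.hypot(P[...,0]-.612,P[...,1]-.066)<.045
m=near&(z>.088)&(z<.1);print("rim",m.sum(),fitc(P[m]),np.median(z[m]))
m=(z>.062)&(z<.078)&(abs(P[...,0]-.62)<.13)&(P[...,1]>-.02)&(P[...,1]<.2)
print("top z",np.median(z[m]),cv2.minAreaRect((P[m][:,:2]*1000).astype(np.float32)))
go(.486,.314,.20,32)
E
```

```text
rim 505 (array([610. ,  67.7]), np.float64(31.7), 502) 0.09399308390733818
top z 0.07065499193096003 ((638.575439453125, 58.037349700927734), (214.3787384033203, 172.74085998535156), 4.7029290199279785)
tool shift [220.   -0.5 122.2] tooly 9.0 rz -23.0
```

```bash
python3 -m inch '[{"dx":37,"dy":0,"dz":20,"rx":0,"ry":0,"rz":-4,"grip":-1},{"dx":74,"dy":0,"dz":40,"rx":0,"ry":0,"rz":-8,"grip":-1},{"dx":111,"dy":0,"dz":60,"rx":0,"ry":0,"rz":-12,"grip":-1},{"dx":148,"dy":0,"dz":80,"rx":0,"ry":0,"rz":-16,"grip":-1},{"dx":185,"dy":0,"dz":100,"rx":0,"ry":0,"rz":-20,"grip":-1},{"dx":220,"dy":0,"dz":122,"rx":0,"ry":0,"rz":-23,"grip":-1},{"dx":220,"dy":0,"dz":122,"rx":0,"ry":0,"rz":-23,"grip":-1},{"dx":220,"dy":0,"dz":122,"rx":0,"ry":0,"rz":-23,"grip":-1}]'; python3 - <<'E'
from h import *
im,d,P,K,M=shoot("wrist","w2")
z=P[...,2];near=np.hypot(P[...,0]-.486,P[...,1]-.314)<.05
m=near&(z>.014)&(z<.026);print("flange",m.sum(),cv2.minEnclosingCircle((P[m][:,:2]*1000).astype(np.float32)))
m=near&(z>.047)&(z<.056);print("bar",m.sum(),cv2.minAreaRect((P[m][:,:2]*1000).astype(np.float32)),np.median(z[m]))
print(arm.get_state()["position"]);go(.486,.314,.025,32)
E
```

```text
time: 3.45
position: [0.4867, 0.3136, 0.1999]
eef_rot: [-1.524, -2.747, 0.003]
force: [0.7, -0.6, 0.4]
gripper_width: 0.088
flange 2669 ((485.2925720214844, 313.5794982910156), 38.095611572265625)
bar 492 ((485.65863037109375, 314.26495361328125), (11.760683059692383, 48.95987319946289), 31.680870056152344) 0.051447257327638996
[0.48745198 0.31295557 0.200541  ]
tool shift [  1.9  -0.6 175.5] tooly 31.8 rz -0.2
```

View pics/w2.png

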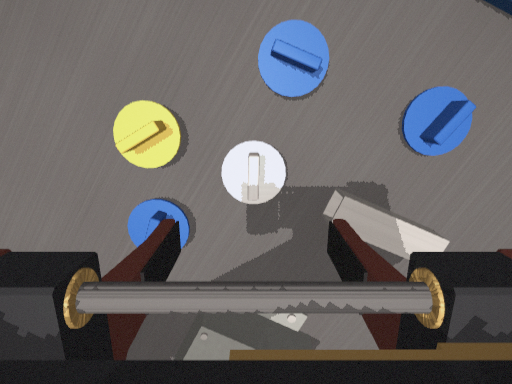

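The wrist picture shows the aluminium plug at (253,172), with its bar along the tool's x. The measured height is 51.4 mm, flange radius 38 mm and yaw 31.7°, all matching the description. I'll go down and grip.

```bash
python3 -m inch '[{"dx":1,"dy":-1,"dz":40,"rx":0,"ry":0,"rz":0,"grip":-1},{"dx":1,"dy":-1,"dz":85,"rx":0,"ry":0,"rz":0,"grip":-1},{"dx":1,"dy":-1,"dz":125,"rx":0,"ry":0,"rz":0,"grip":-0.5},{"dx":1,"dy":-1,"dz":155,"rx":0,"ry":0,"rz":0,"grip":-0.5},{"dx":1,"dy":-1,"dz":170,"rx":0,"ry":0,"rz":0,"grip":-0.5},{"dx":1,"dy":-1,"dz":175,"rx":0,"ry":0,"rz":0,"grip":-0.5},{"dx":1,"dy":-1,"dz":175,"rx":0,"ry":0,"rz":0,"grip":-0.5},{"dx":1,"dy":-1,"dz":175,"rx":0,"ry":0,"rz":0,"grip":1}]'
python3 -m inch '[{"dx":0,"dy":0,"dz":0,"rx":0,"ry":0,"rz":0,"grip":1},{"dx":0,"dy":0,"dz":0,"rx":0,"ry":0,"rz":0,"grip":1},{"dx":0,"dy":0,"dz":0,"rx":0,"ry":0,"rz":0,"grip":1},{"dx":0,"dy":0,"dz":0,"rx":0,"ry":0,"rz":0,"grip":1},{"dx":0,"dy":0,"dz":0,"rx":0,"ry":0,"rz":0,"grip":1},{"dx":0,"dy":0,"dz":0,"rx":0,"ry":0,"rz":0,"grip":1},{"dx":0,"dy":0,"dz":0,"rx":0,"ry":0,"rz":0,"grip":1},{"dx":0,"dy":0,"dz":0,"rx":0,"ry":0,"rz":0,"grip":1}]'
python3 -c "
from h import *
go(.6105,.0675,.165,6)"
```

```text
time: 4.3
position: [0.4864, 0.3156, 0.0273]
eef_rot: [1.524, 2.746, 0.003]
force: [-0.6, 0.5, -0.5]
gripper_width: 0.0608
time: 5.1
position: [0.4852, 0.3152, 0.0256]
eef_rot: [-1.523, -2.748, 0.0]
force: [-0.4, -0.5, -0.1]
gripper_width: 0.0116
tool shift [-276.5  -25.  -139.4] tooly 32.0 rz 26.0
```

```bash
python3 -m inch '[{"dx":0,"dy":0,"dz":-30,"rx":0,"ry":0,"rz":0,"grip":1},{"dx":0,"dy":0,"dz":-75,"rx":0,"ry":0,"rz":0,"grip":1},{"dx":-20,"dy":-2,"dz":-115,"rx":0,"ry":0,"rz":3,"grip":1},{"dx":-60,"dy":-6,"dz":-140,"rx":0,"ry":0,"rz":8,"grip":1},{"dx":-105,"dy":-10,"dz":-150,"rx":0,"ry":0,"rz":13,"grip":1},{"dx":-150,"dy":-14,"dz":-150,"rx":0,"ry":0,"rz":18,"grip":1},{"dx":-195,"dy":-18,"dz":-150,"rx":0,"ry":0,"rz":22,"grip":1},{"dx":-230,"dy":-21,"dz":-150,"rx":0,"ry":0,"rz":26,"grip":1}]'
python3 - <<'E'
from h import *
s=arm.get_state();print(s["position"],s["gripper_width"])
im,d,P,K,M=shoot("wrist","w3");z=P[...,2]
m=np.hypot(P[...,0]-.61,P[...,1]-.067)<.045
m&=(z>.088)&(z<.1);print("rim",m.sum(),fitc(P[m]) if m.sum()>50 else 0)
T=R.from_rotvec(s["eef_rot"]).as_matrix();Q=(P-s["position"])@T*1000 # tool coords
b=(abs(Q[...,0])<60)&(abs(Q[...,1])<60)&(Q[...,2]>-2)&(Q[...,2]<12);print("flange",b.sum(),fitc(Q[b]),cv2.minEnclosingCircle(Q[b][:,:2].astype(np.float32)),np.median(Q[b][:,2]))
go(.6105,.0675,.165,6)
E
```

```text
time: 5.9
position: [0.5902, 0.1056, 0.1755]
eef_rot: [2.108, 2.329, -0.001]
force: [0.9, 0.7, -1.9]
gripper_width: 0.0119
[0.59018912 0.10563009 0.1755247 ] 0.011880764615655839
rim 0 0
flange 5688 (array([2409.8, -191.8]), np.float64(29021.8), 5181) ((-0.969869077205658, -0.0021399680990725756), 38.04884719848633) 4.138494396779002
tool shift [-33.   14.8  10.2] tooly 5.1 rz -0.9
```

View pics/w3.png

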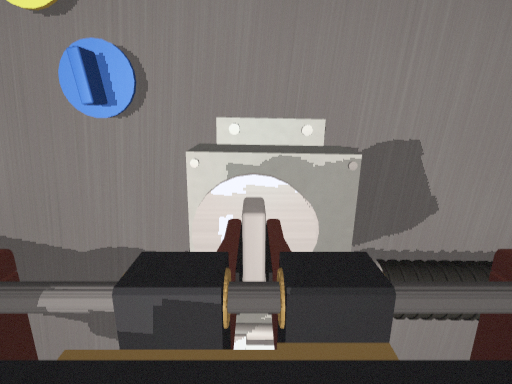

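The picture shows the plug held level in the gripper, its flange at (255,225). It is centred 1 mm to tool -x of the TCP, so I'll correct for that above the port.

```bash
python3 -m inch '[{"dx":-15,"dy":7,"dz":0,"rx":0,"ry":0,"rz":0,"grip":1},{"dx":-32,"dy":14.5,"dz":10,"rx":0,"ry":0,"rz":0,"grip":1},{"dx":-32,"dy":14.5,"dz":30,"rx":0,"ry":0,"rz":0,"grip":1},{"dx":-32,"dy":14.5,"dz":40,"rx":0,"ry":0,"rz":0,"grip":1},{"dx":-32,"dy":14.5,"dz":40,"rx":0,"ry":0,"rz":0,"grip":1},{"dx":-32,"dy":14.5,"dz":40,"rx":0,"ry":0,"rz":0,"grip":1},{"dx":-32,"dy":14.5,"dz":40,"rx":0,"ry":0,"rz":0,"grip":1},{"dx":-32,"dy":14.5,"dz":40,"rx":0,"ry":0,"rz":0,"grip":1}]'
python3 - <<'E'
from h import *
for i in range(4):
    p=arm.get_state();print(p["position"].round(4),p["force"].round(1)); arm.get_image("wrist")
go(.6101,.0687,.103,None)
im,d,P,K,M=shoot("side","s2")
f0=np.load("pics/scene0.npz")
im,d,P,K,M=shoot("scene","s3");z=P[...,2]
m=(np.hypot(P[...,0]-.61,P[...,1]-.068)<.06)&(z>.118)&(z<.132);print(cv2.minEnclosingCircle((P[m][:,:2]*1000).astype(np.float32)))
a=[cv2.imread(f"pics/{n}.png") for n in ("s2","s3")]
cv2.imwrite("pics/c2.png",np.hstack([cv2.resize(a[0][140:230,170:270],(400,360)),cv2.resize(a[1][130:220,215:315],(400,360))]))
E
```

```text
time: 6.75
position: [0.6074, 0.0792, 0.1365]
eef_rot: [2.101, 2.335, 0.002]
force: [-0.2, 0.4, -1.2]
gripper_width: 0.0117
[0.6074 0.0792 0.1365] [-0.2  0.4 -1.2]
[0.6073 0.0791 0.1364] [ 0.   0.2 -1.4]
[0.6073 0.079  0.1363] [-0.6  0.6 -1.2]
[0.6072 0.0789 0.1361] [-0.2  0.3 -1.5]
tool shift [-10.4   1.8  33. ] tooly 6.0 rz None
((607.8873291015625, 77.10774993896484), 39.825927734375)
```

View pics/c2.png

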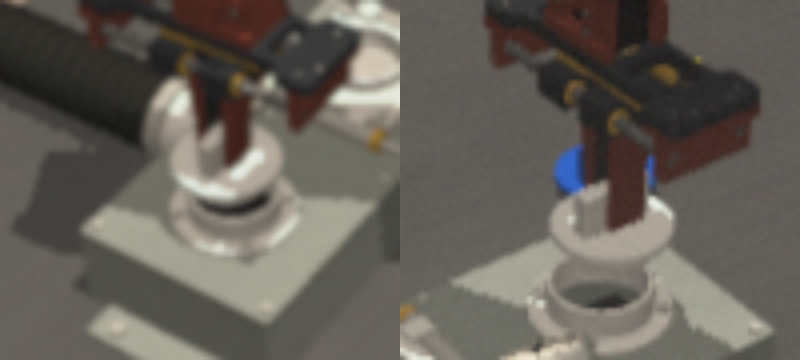

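The crops show the plug hanging level above the open collar, still about 10 mm off in y, which the numbers agree with. I'll shift it and settle just above the rim.

```bash
python3 -m inch '[{"dx":-10.4,"dy":1.8,"dz":0,"rx":0,"ry":0,"rz":0,"grip":1},{"dx":-10.4,"dy":1.8,"dz":5,"rx":0,"ry":0,"rz":0,"grip":1},{"dx":-10.4,"dy":1.8,"dz":11,"rx":0,"ry":0,"rz":0,"grip":1},{"dx":-10.4,"dy":1.8,"dz":11,"rx":0,"ry":0,"rz":0,"grip":1},{"dx":-10.4,"dy":1.8,"dz":11,"rx":0,"ry":0,"rz":0,"grip":1},{"dx":-10.4,"dy":1.8,"dz":11,"rx":0,"ry":0,"rz":0,"grip":1},{"dx":-10.4,"dy":1.8,"dz":11,"rx":0,"ry":0,"rz":0,"grip":1},{"dx":-10.4,"dy":1.8,"dz":11,"rx":0,"ry":0,"rz":0,"grip":1}]'
python3 - <<'E'
from h import *
go(.6101,.0687,.103,None)
for n in ("scene","side"):
    im,d,P,K,M=shoot(n,n+"4");z=P[...,2]
    m=(np.hypot(P[...,0]-.61,P[...,1]-.068)<.05)&(z>.11)&(z<.124);print(n,cv2.minEnclosingCircle((P[m][:,:2]*1000).astype(np.float32)),np.median(z[m]))
print(arm.get_state()["position"],arm.get_state()["force"])
E
```

```text
time: 7.85
position: [0.61, 0.0687, 0.1248]
eef_rot: [2.102, 2.335, 0.0]
force: [-0.1, 0.4, -1.0]
gripper_width: 0.0117
tool shift [-0.   0.1 21.8] tooly 6.0 rz None
scene ((611.9950561523438, 65.56824493408203), 39.04662322998047) 0.12094908015392569
side ((608.97412109375, 68.10601043701172), 39.72119903564453) 0.11863710222408297
[0.60997386 0.06865169 0.12480113] [ 0.37265597  0.60063158 -0.95193561]
```

The scene camera puts the flange at (612.0, 65.6) mm, and it put the rim at (611.7, 66.1), so they are aligned. I'll go down slowly.

```bash
python3 -m inch '[{"dx":0,"dy":0,"dz":3,"rx":0,"ry":0,"rz":0,"grip":1},{"dx":0,"dy":0,"dz":6,"rx":0,"ry":0,"rz":0,"grip":1},{"dx":0,"dy":0,"dz":9,"rx":0,"ry":0,"rz":0,"grip":1},{"dx":0,"dy":0,"dz":12,"rx":0,"ry":0,"rz":0,"grip":1},{"dx":0,"dy":0,"dz":14,"rx":0,"ry":0,"rz":0,"grip":1},{"dx":0,"dy":0,"dz":15,"rx":0,"ry":0,"rz":0,"grip":1},{"dx":0,"dy":0,"dz":15,"rx":0,"ry":0,"rz":0,"grip":1},{"dx":0,"dy":0,"dz":15,"rx":0,"ry":0,"rz":0,"grip":1}]'
```

```text
time: 8.75
position: [0.61, 0.0686, 0.1097]
eef_rot: [2.102, 2.334, 0.0]
force: [0.1, 0.3, -0.9]
gripper_width: 0.012
```

The spigot has gone in with no contact force (underside at about 85 mm). I'll carry on to the flange.

```bash
python3 -m inch '[{"dx":0,"dy":0,"dz":2,"rx":0,"ry":0,"rz":0,"grip":1},{"dx":0,"dy":0,"dz":4,"rx":0,"ry":0,"rz":0,"grip":1},{"dx":0,"dy":0,"dz":5,"rx":0,"ry":0,"rz":0,"grip":1},{"dx":0,"dy":0,"dz":6,"rx":0,"ry":0,"rz":0,"grip":1},{"dx":0,"dy":0,"dz":6.5,"rx":0,"ry":0,"rz":0,"grip":1},{"dx":0,"dy":0,"dz":7,"rx":0,"ry":0,"rz":0,"grip":1},{"dx":0,"dy":0,"dz":7,"rx":0,"ry":0,"rz":0,"grip":1},{"dx":0,"dy":0,"dz":7,"rx":0,"ry":0,"rz":0,"grip":1}]'
```

```text
time: 9.55
position: [0.6099, 0.0686, 0.1036]
eef_rot: [2.102, 2.334, -0.0]
force: [-4.3, -1.8, 7.4]
gripper_width: 0.0117
```

It is seated: contact came at TCP z 103.6 mm, against about 103 expected, with 7 N. I'll release and go up.

```bash
python3 -m inch '[{"dx":0,"dy":0,"dz":0,"rx":0,"ry":0,"rz":0,"grip":-0.3},{"dx":0,"dy":0,"dz":0,"rx":0,"ry":0,"rz":0,"grip":-0.3},{"dx":0,"dy":0,"dz":0,"rx":0,"ry":0,"rz":0,"grip":-0.3},{"dx":0,"dy":0,"dz":-5,"rx":0,"ry":0,"rz":0,"grip":-0.3},{"dx":0,"dy":0,"dz":-25,"rx":0,"ry":0,"rz":0,"grip":-0.3},{"dx":0,"dy":0,"dz":-60,"rx":0,"ry":0,"rz":0,"grip":-0.3},{"dx":0,"dy":0,"dz":-105,"rx":0,"ry":0,"rz":0,"grip":-0.3},{"dx":0,"dy":0,"dz":-150,"rx":0,"ry":0,"rz":0,"grip":-0.3}]'
python3 - <<'E'
from h import *
for n in ("scene","side","wrist"):
    im,d,P,K,M=shoot(n,n+"5");z=P[...,2]
    r=np.hypot(P[...,0]-.61,P[...,1]-.0677)
    m=(r<.037)&(z>.095)&(z<.104)
    A=np.c_[P[m][:,:2]-[.61,.0677],np.ones(m.sum())]
    print(n,m.sum(),"flange z",np.median(z[m]).round(4),"tilt",np.linalg.lstsq(A,P[m][:,2],rcond=None)[0].round(4),"top",np.nanpercentile(z[r<.03],95).round(4))
    k=(z>.095)&(z<.135)&(im.max(2)<75)&(np.hypot(P[...,0]-.52,P[...,1]+.10)<.04); k and 0 if False else print(" knob",k.sum(),np.nanmean(P[k],0).round(4) if k.any() else "")
go(.45,-.09,.26,0)
E
```

```text
time: 10.35
position: [0.6095, 0.0687, 0.2543]
eef_rot: [-2.101, -2.334, 0.0]
force: [0.7, 0.8, 0.0]
gripper_width: 0.0569
scene 278 flange z 0.0997 tilt [-0.0169  0.0041  0.0999] top 0.4372
 knob 122 [ 0.5345 -0.1125  0.1126]
side 258 flange z 0.098 tilt [-0.      0.0017  0.0981] top 0.4104
 knob 66 [ 0.5248 -0.1024  0.112 ]
wrist 2793 flange z 0.0995 tilt [-0.0007 -0.0017  0.0995] top 0.3778
 knob 0 
tool shift [-141.6 -177.2   -4.8] tooly 6.0 rz 6.0
```

The plug is home: the flange top is level at 98 to 99.7 mm against the ideal 99, and it has been let go. Next is the knob, with one look from above it.

```bash
python3 -m inch '[{"dx":-35,"dy":-21,"dz":-3,"rx":0,"ry":0,"rz":0,"grip":-0.3},{"dx":-70,"dy":-42,"dz":-6,"rx":0,"ry":0,"rz":0,"grip":-0.3},{"dx":-105,"dy":-63,"dz":-10,"rx":0,"ry":0,"rz":0,"grip":-0.3},{"dx":-140,"dy":-84,"dz":-13,"rx":0,"ry":0,"rz":1,"grip":-0.3},{"dx":-169,"dy":-102,"dz":-16,"rx":0,"ry":0,"rz":1,"grip":-0.3},{"dx":-169,"dy":-102,"dz":-16,"rx":0,"ry":0,"rz":1,"grip":-0.3},{"dx":-169,"dy":-102,"dz":-16,"rx":0,"ry":0,"rz":1,"grip":-0.3},{"dx":-169,"dy":-102,"dz":-16,"rx":0,"ry":0,"rz":1,"grip":-0.3}]'
python3 - <<'E'
from h import *
im,d,P,K,M=shoot("wrist","w6");z=P[...,2]
n=np.hypot(P[...,0]-.527,P[...,1]+.108)<.03
k=n&(z>.114)&(z<.128);print("knob",k.sum(),cv2.minEnclosingCircle((P[k][:,:2]*1000).astype(np.float32)),np.median(z[k]))
b=(abs(P[...,0]-.527)<.02)&(abs(P[...,1]+.108)<.09)&(z>.076)&(z<.090);print("bar",b.sum(),cv2.minAreaRect((P[b][:,:2]*1000).astype(np.float32)),np.median(z[b]))
g=(np.hypot(P[...,0]-.624,P[...,1]+.10)<.045)&(z>.095)&(z<.103);print("gate",g.sum(),fitc(P[g]) if g.sum()>50 else "")
go(.5272,-.1096,.09,4.7)
E
```

```text
time: 11.3
position: [0.5262, -0.1088, 0.268]
eef_rot: [-2.12, -2.317, -0.0]
force: [-0.4, 0.1, 0.5]
gripper_width: 0.0571
knob 379 ((528.0391845703125, -110.03067016601562), 11.915674209594727) 0.12196328382206645
bar 1769 ((534.4998168945312, -109.68565368652344), (35.40034484863281, 139.77012634277344), 4.694831848144531) 0.08596429680352374
gate 632 (array([ 624. , -101.9]), np.float64(31.9), 631)
tool shift [ -1.2   0.9 178.1] tooly 5.1 rz 0.4
```

View pics/w6.png

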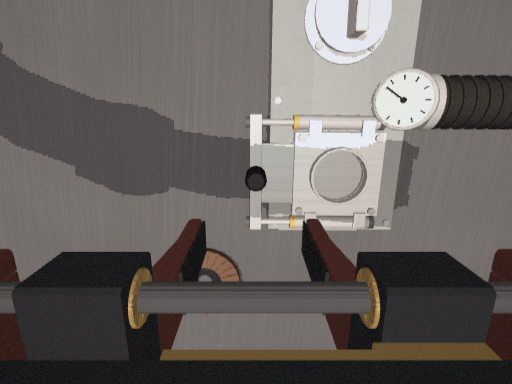

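The wrist picture shows the knob at (256,178), the crosshead bar at x≈256 and the gate collar at (338,175). The plug is seated at (350,15). Measured: knob at (528.0, -110.0), top at 122 mm, radius 11.9 mm, yaw 4.7°. I'll narrow the jaws, go down and grip.

```bash
python3 -m inch '[{"dx":-1.5,"dy":1.7,"dz":30,"rx":0,"ry":0,"rz":0.4,"grip":0},{"dx":-1.5,"dy":1.7,"dz":65,"rx":0,"ry":0,"rz":0.4,"grip":0},{"dx":-1.5,"dy":1.7,"dz":100,"rx":0,"ry":0,"rz":0.4,"grip":0},{"dx":-1.5,"dy":1.7,"dz":125,"rx":0,"ry":0,"rz":0.4,"grip":0},{"dx":-1.5,"dy":1.7,"dz":145,"rx":0,"ry":0,"rz":0.4,"grip":0},{"dx":-1.5,"dy":1.7,"dz":160,"rx":0,"ry":0,"rz":0.4,"grip":0},{"dx":-1.5,"dy":1.7,"dz":170,"rx":0,"ry":0,"rz":0.4,"grip":0},{"dx":-1.5,"dy":1.7,"dz":175,"rx":0,"ry":0,"rz":0.4,"grip":0}]'
python3 -m inch '[{"dx":0,"dy":0,"dz":0,"rx":0,"ry":0,"rz":0,"grip":0},{"dx":0,"dy":0,"dz":0,"rx":0,"ry":0,"rz":0,"grip":0},{"dx":0,"dy":0,"dz":0,"rx":0,"ry":0,"rz":0,"grip":1},{"dx":0,"dy":0,"dz":0,"rx":0,"ry":0,"rz":0,"grip":1},{"dx":0,"dy":0,"dz":0,"rx":0,"ry":0,"rz":0,"grip":1},{"dx":0,"dy":0,"dz":0,"rx":0,"ry":0,"rz":0,"grip":1},{"dx":0,"dy":0,"dz":0,"rx":0,"ry":0,"rz":0,"grip":1},{"dx":0,"dy":0,"dz":0,"rx":0,"ry":0,"rz":0,"grip":1}]'
python3 -c "
from h import *
c,s=np.cos(np.radians(4.7)),np.sin(np.radians(4.7))
go(.528-.032*c,-.110-.032*s,.093,4.7)"
```

```text
time: 12.15
position: [0.528, -0.1108, 0.0929]
eef_rot: [-2.129, -2.309, 0.0]
force: [-0.6, -0.6, -0.6]
gripper_width: 0.0438
time: 12.95
position: [0.5285, -0.1116, 0.0941]
eef_rot: [2.13, 2.308, 0.001]
force: [1.7, -1.0, 4.3]
gripper_width: 0.0232
tool shift [  1.6 -32.3   1. ] tooly 4.6 rz -0.1
```

Gripped at 23 mm on the 24 mm knob. I'll draw it 32 mm along tool -y.

```bash
python3 -m inch '[{"dx":0,"dy":-4,"dz":0,"rx":0,"ry":0,"rz":0,"grip":1},{"dx":0,"dy":-9,"dz":0,"rx":0,"ry":0,"rz":0,"grip":1},{"dx":0,"dy":-15,"dz":0,"rx":0,"ry":0,"rz":0,"grip":1},{"dx":0,"dy":-21,"dz":0,"rx":0,"ry":0,"rz":0,"grip":1},{"dx":0,"dy":-26,"dz":0,"rx":0,"ry":0,"rz":0,"grip":1},{"dx":0,"dy":-30,"dz":0,"rx":0,"ry":0,"rz":0,"grip":1},{"dx":0,"dy":-32,"dz":0,"rx":0,"ry":0,"rz":0,"grip":1},{"dx":0,"dy":-32,"dz":0,"rx":0,"ry":0,"rz":0,"grip":1}]'
python3 -m inch '[{"dx":0,"dy":0,"dz":0,"rx":0,"ry":0,"rz":0,"grip":1},{"dx":0,"dy":0,"dz":0,"rx":0,"ry":0,"rz":0,"grip":1},{"dx":0,"dy":0,"dz":0,"rx":0,"ry":0,"rz":0,"grip":1},{"dx":0,"dy":0,"dz":0,"rx":0,"ry":0,"rz":0,"grip":1},{"dx":0,"dy":0,"dz":0,"rx":0,"ry":0,"rz":0,"grip":1},{"dx":0,"dy":0,"dz":0,"rx":0,"ry":0,"rz":0,"grip":1},{"dx":0,"dy":0,"dz":0,"rx":0,"ry":0,"rz":0,"grip":1},{"dx":0,"dy":0,"dz":0,"rx":0,"ry":0,"rz":0,"grip":1}]'
python3 - <<'E'
from h import *
c,s=np.cos(np.radians(4.7)),np.sin(np.radians(4.7))
go(.528-.032*c,-.110-.032*s,.093,4.7)
U=np.array([c,s]);G=np.array([.624,-.1018])
for n in ("scene","side"):
  Pa=np.load(f"pics/{n}0.npz")["P"];im,d,Pb,K,M=shoot(n,n+"7")
  for l,P in(("before",Pa),("now",Pb)):
    z=P[...,2];q=(P[...,:2]-G)@U; t=(P[...,:2]-G)@[-s,c]
    b=(z>.077)&(z<.092)&(abs(t)>.045)&(abs(t)<.068)&(q<-.075)&(q>-.15)
    print(n,l,b.sum(),"far edge q",np.nanpercentile(q[b],[3,10,25]).round(4))
  r=np.hypot(Pb[...,0]-.61,Pb[...,1]-.0677);z=Pb[...,2];m=(r<.037)&(z>.093)&(z<.106);print(" plug flange z",np.median(z[m]).round(4))
a=[cv2.imread(f"pics/{n}.png") for n in ("scene7","side7")]
cv2.imwrite("pics/c7.png",np.hstack([cv2.resize(a[0][140:260,145:290],(400,331)),cv2.resize(a[1][110:230,195:340],(400,331))]))
E
```

```text
time: 13.75
position: [0.498, -0.1141, 0.0941]
eef_rot: [2.128, 2.306, 0.005]
force: [8.0, -0.7, -3.7]
gripper_width: 0.0234
time: 14.55
position: [0.4982, -0.1141, 0.0941]
eef_rot: [2.128, 2.306, 0.005]
force: [8.6, -1.4, -3.0]
gripper_width: 0.0232
tool shift [ 1.6 -2.   1.1] tooly 4.6 rz -0.1
scene before 140 far edge q [-0.1069 -0.1019 -0.0978]
scene now 182 far edge q [-0.1364 -0.1316 -0.1251]
 plug flange z 0.1001
side before 83 far edge q [-0.108  -0.1058 -0.1033]
side now 95 far edge q [-0.1391 -0.1362 -0.1325]
 plug flange z 0.0977
```

View pics/c7.png

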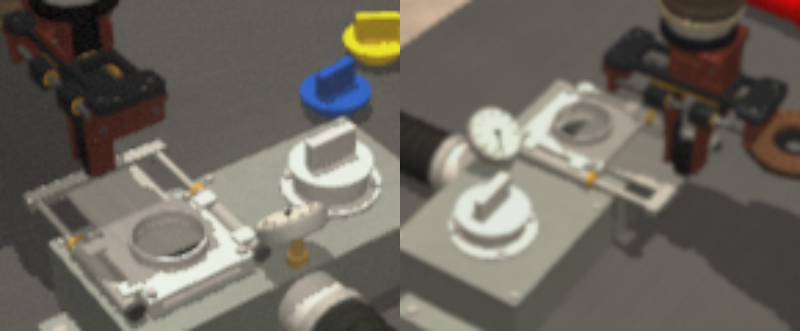

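The crops show the blade half drawn, with the jaws on the knob and the plug flat on its collar. TCP, force (8.6 N) and cameras all put the opening at about 30 mm, so I'll draw 2 mm more.

```bash
python3 -m inch '[{"dx":0,"dy":-1,"dz":0,"rx":0,"ry":0,"rz":0,"grip":1},{"dx":0,"dy":-2,"dz":0,"rx":0,"ry":0,"rz":0,"grip":1},{"dx":0,"dy":-2,"dz":0,"rx":0,"ry":0,"rz":0,"grip":1},{"dx":0,"dy":-2,"dz":0,"rx":0,"ry":0,"rz":0,"grip":1},{"dx":0,"dy":-2,"dz":0,"rx":0,"ry":0,"rz":0,"grip":1},{"dx":0,"dy":-2,"dz":0,"rx":0,"ry":0,"rz":0,"grip":1},{"dx":0,"dy":-2,"dz":0,"rx":0,"ry":0,"rz":0,"grip":1},{"dx":0,"dy":-2,"dz":0,"rx":0,"ry":0,"rz":0,"grip":1}]'
python3 - <<'E'
from h import *
c,s=np.cos(np.radians(4.7)),np.sin(np.radians(4.7))
U=np.array([c,s]);G=np.array([.624,-.1018])
print("knob travel by TCP",((np.array([.528,-.110])-arm.get_state()["position"][:2])@U).round(4))
for n in ("scene","side"):
  P0=np.load(f"pics/{n}0.npz")["P"];im,d,Pb,K,M=shoot(n,n+"8");e=[]
  for P in(P0,Pb):
    z=P[...,2];q=(P[...,:2]-G)@U; t=(P[...,:2]-G)@[-s,c]
    b=(z>.077)&(z<.092)&(abs(t)>.045)&(abs(t)<.068)&(q<-.075)&(q>-.15)
    e.append(np.nanpercentile(q[b],[3,10]))
  print(n,"travel",(e[0]-e[1]).round(4))
print(arm.get_state()["force"])
E
```

```text
time: 15.45
position: [0.4964, -0.1142, 0.0941]
eef_rot: [2.128, 2.306, 0.005]
force: [8.8, -1.2, -3.1]
gripper_width: 0.023
knob travel by TCP 0.0319
scene travel [0.0298 0.031 ]
side travel [0.0326 0.0326]
[ 8.59280554  0.06769314 -3.42451403]
```

The readings now agree on about 32 mm, so I'm handing in while holding.

```bash
python3 -c "
from rig import arm
print(arm.job_done())"
```

```text
the job is handed in; nothing more can be done
None
```

I handed the job in at about 15.5 s of the 51 s allowed, with the plug seated and released and the arm still holding the gate about half open. No verdict was reported.

- **Plug:** I took the bare aluminium plug and left the blue and yellow look-alikes alone. Contact came at the expected height with about 7 N. After release, all three cameras put the flange top at 98–100 mm (99 mm is home), and the wrist and side cameras showed it level. The scene camera showed a slight slope, about 1°, from few points. The last flange check, with the gate drawn, was the same height.
- **Gate:** The arm holds the knob against a spring pull of about 8.6–8.8 N (about 9 N is expected at half travel). The travel readings differ a little: 31.9 mm from the tool position, 32.6 mm from the side camera and 30–31 mm from the scene camera, against a target of 32 mm.
- **Other readings:** The wrist also shows a small vertical force of about 3 N. The arm passed clear of the flap disc and the tube offcut. I did not measure their positions again at the end.

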